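# Push the row of rail modules home and latch it

### The arm

A 6-joint arm with a two-finger parallel gripper is mounted at the origin on the work surface. World frame = base frame: x ahead of the robot, y to its left, z up, the work surface at z = 0. Lengths are in mm, angles in degrees, forces in N, time in s.
With the tool pointing down it reaches from about 350 to 850 mm from the base axis. Payload 8.1 kg.
Tool frame: the origin (TCP) lies midway between the tips of the shut fingers; the grasp point (between the pads) lies 19 mm behind it; z points along the fingers, y is the line along which they close (so a half turn about z gives the same grasp; the last joint's range is limited). The gripper opens to 85 mm and grips with 20 to 120 N. Pads are 22 mm wide; open, the fingers measure 114 mm over their backs; the gripper's body (76 mm by 85 mm) begins 54 mm behind the grasp point. The pads swing forward as they close: fully open they stand 13 mm farther back than shut.
Start: joints at [-70.726, 7.471, 85.268, -0, 87.261, -4.893], TCP at [245.662, -547.408, 231.292] pointing down, gripper open.
Joint ranges: [-169.43, 169.43], [-51.17, 129.36], [1.28, 143.12], [-76.62, 256.62], [0, 156.53], [-152.29, 152.29]. Speed limits (degrees/s): [136.94, 136.94, 159.86, 180, 180, 180].

### API

Orientations are given as [roll, pitch, yaw] about the fixed x, y, z axes, in that order (R = Rz(yaw) Ry(pitch) Rx(roll)).
In Python, from bench import r gives the robot as it stands.
- The arm moves only by the tool step_arm, never from a script. Its arguments are lists of equal length, an entry for each row: "delta_pos": the shift along the world's x, y, z in units of 200 mm (1.0 is 200 mm), a list of three; "spin": the turn about the world's z in units of 180 degrees (1.0 is 180 degrees). In form: {"delta_pos": [[dx, dy, dz], ...], "spin": [spin, ...]}. A call has 1 to 8 rows; each row shifts and turns the commanded pose from where the row before left it; what a row does not reach is not made up. A row lasts 1/8 s, in which the tool goes at most 62.5 mm and 10.7 degrees, less where a joint would pass 70% of its speed; a pose out of reach is approached as far as the arm can. A call with a number of a shift or a turn outside -1 to 1 is refused whole. A call with a gripper value outside its range is refused whole. "gripper" is the opening, from -1 (shut) to 1 (fully open), set as the call begins (left out, the last holds). The fingers move at their own pace and stop on an object; "squeeze" is the grip in N (left out, the last holds). Time passes only in rows, so rows that do not move let the fingers close. It gives the time, the measured TCP pose, the force, the opening and the grip force at its end, in the units of the state.
- r.sense(): the state, without advancing time (a new reading comes with each control period).
- r.snapshot(name): name is "scene" or "top"; returns a dict with "pixels" (384x512x3 uint8, blue, green, red), "fx", "fy", "cx", "cy" (pixels), "camera_from_world" (4x4, takes a point from world to camera coordinates). Camera axes: x right, y up, looking along -z (the intrinsics and any distortion apply to the point x, -y, -z); pixel columns grow to the right and rows downward; lengths in mm; the calibration is good to about 2 mm. A picture is of the moment at which its call begins. There is no depth.
- r.hand_in(): hands the job in; it is judged then, once.
The state is a dict: "time": time; "joint_pos": joint angles; "qd": joint speeds; "joint_efforts": joint torques, N m; "tool_pos": TCP position; "tcp_rot": TCP orientation; "ft_force": force on the tool from outside, world axes, zero at the start; "wrist_torque": the same for the moment, N m; "finger_gap": finger opening in mm; "grip_force": force on a finger pad.
Only numpy, scipy, OpenCV 4.12 (cv2) and the standard library are available. Lean on these libraries where they do the work, as an engineer would, in place of code of your own. Each camera call takes 0.05 s, during which the arm holds its last target. There are 200 camera calls.

### The job

On the mounting panel, push the row of four touching rail modules along the rail from behind, low down and as one train, without tipping, lifting or grasping them, until it is fully home against the end stop with no gaps. Then push the steel latch arm round with a fingertip until it lies fully across the rail behind the row. Leave everything else on the bench where it is.

Things in the scene. Friction and masses are not known exactly. Their poses are not given: they have to be found in the camera images.
- panel: Grey mounting panel, 230 x 390 x 6 mm (x, y, z), fixed flat on the bench. Origin: centre of its underside, z up. The aluminium rail, 35 mm wide, 360 mm long, lies along its y axis through the middle, top 13.5 mm above the bench. End stop at the rail's +y end, latch on the +x side (away from the robot). 3 mm screw heads in the corners.
- stop_face (a point): Centre of the end stop's face that the row must reach, 30 mm above the bench, at panel x 0, y +155 mm. The stop is a fixed grey block, 70 mm across the rail, 16 mm thick, its top 46 mm above the bench, small nose to 58 mm. When home, the four 22.5 mm modules fill the 90 mm of rail in front of this face.
- module_a: Mid-grey rail module, 86 mm across the rail, 22.5 mm wide along it, housing 30 mm tall; on top a nose, 44 mm across the rail and 8 mm high, with a small dark toggle, 57.5 mm above the bench at the highest. Origin: centre of the housing's underside, on the rail's top; axes as the panel's. 0.08 to 0.17 kg, slides easily on the rail, 1 mm sideways play. The four touch in one row, their order varies.
- module_b: Mid-grey rail module, 86 mm across the rail, 22.5 mm wide along it, housing 30 mm tall; on top a low nose, 60 mm across the rail and 4 mm high, with a dark insert, 50.5 mm above the bench at the highest. Origin: centre of the housing's underside, on the rail's top; axes as the panel's. 0.08 to 0.17 kg, slides easily on the rail, 1 mm sideways play. The four touch in one row, their order varies.
- module_c: Mid-grey rail module, 86 mm across the rail, 22.5 mm wide along it, housing 30 mm tall; on top a nose, 44 mm across the rail and 10 mm high, with a round clear lamp, 56.5 mm above the bench at the highest. Origin: centre of the housing's underside, on the rail's top; axes as the panel's. 0.08 to 0.17 kg, slides easily on the rail, 1 mm sideways play. The four touch in one row, their order varies.
- module_d: Mid-grey rail module, 86 mm across the rail, 22.5 mm wide along it, housing 30 mm tall; no nose, flat top with screws, 43.5 mm above the bench. Origin: centre of the housing's underside, on the rail's top; axes as the panel's. 0.08 to 0.17 kg, slides easily on the rail, 1 mm sideways play. The four touch in one row, their order varies.
- latch (a joint): Latch arm angle about its upright pivot, rad. 0: arm beside the rail, pointing away from the end stop (panel -y). Grows clockwise from above, in over the rail, to a hard stop at 1.57: square across it (panel -x), its face 3.5 mm behind a row that is home. Outward limit -0.4; starts at -0.3 to 0.15. Friction 0.04 N m, stays where left. The row blocks it until home.
- latch_pivot (a point): Top of the latch arm's pivot axis, fixed to the panel at panel x +68 mm, y +56.5 mm, 45 mm above the bench.
- latch_tip (a point): Middle of the top edge of the free end of the latch arm: a steel bar 70 mm long from the pivot axis, 10 mm thick, 27 mm tall, between 18 and 45 mm above the bench.
- cube_relay: Clear plastic relay, 28 x 28 x 36 mm, standing on the panel on the robot's side of the rail; origin: centre of its underside. A bystander, leave alone.
- standoff: Brass cylinder, 18 mm across, 32 mm high, standing on the panel beside the end stop on the far side; origin: centre of its underside. A bystander, leave alone.
- driver: Screwdriver, 190 mm long, lying left of the panel; origin on its axis line, underside. A bystander, leave alone.
- meter: Yellow hand multimeter, 85 x 165 x 44 mm, lying right of the panel; origin: centre of its underside. A bystander, leave alone.
- tray: Grey open parts tray, 110 x 160 x 35 mm, to the left; origin: centre of its underside. A bystander, leave alone.
- jar: Glass jar, 64 mm across, 75 mm high, to the right; origin: centre of its underside. A bystander, leave alone.
- spare: Spare grey module lying on its side on the bench beyond the panel, 86 x about 57 x 22.5 mm; origin: underside of its housing's centre. A bystander, leave alone.
Not all that is in view belongs to the job. Leave any green or yellow look-alike of the module_c alone. What is shaped like the module_a but green is not meant.

How it is judged (in metres and radians):
On the way, in this order (a step that is already met when the one before it is completed fails the run):
1. the row of four modules is home against the end stop, no gaps, still on the rail (y of each of module_a, module_b, module_c, module_d in the frame of panel above 0.0722 m and z of module_a in the frame of panel between 0.0105 and 0.0165 m and x of module_a in the frame of panel between -0.004 and 0.004 m and z of module_b in the frame of panel between 0.0105 and 0.0165 m and x of module_b in the frame of panel between -0.004 and 0.004 m and z of module_c in the frame of panel between 0.0105 and 0.0165 m and x of module_c in the frame of panel between -0.004 and 0.004 m and z of module_d in the frame of panel between 0.0105 and 0.0165 m and x of module_d in the frame of panel between -0.004 and 0.004 m), for 0.2 s.
2. the latch arm lies across the rail behind the row (y of each of module_a, module_b, module_c, module_d in the frame of panel above 0.0722 m and value of joint latch above 1.48 rad), for 0.2 s.
At the end, for the whole second after the job is handed in: All four modules sit on the rail within 94 mm of the end stop's face (90 mm of modules plus at most 4 mm of gaps in all), level and at rest, and the latch arm is within 0.09 rad of square across the rail (joint above 1.48) (all of step 2 and z of module_a in the frame of panel between 0.0105 and 0.0165 m and x of module_a in the frame of panel between -0.004 and 0.004 m and z of module_b in the frame of panel between 0.0105 and 0.0165 m and x of module_b in the frame of panel between -0.004 and 0.004 m and z of module_c in the frame of panel between 0.0105 and 0.0165 m and x of module_c in the frame of panel between -0.004 and 0.004 m and z of module_d in the frame of panel between 0.0105 and 0.0165 m and x of module_d in the frame of panel between -0.004 and 0.004 m and linear speed of each of module_a, module_b, module_c, module_d below 0.01 m/s); the robot touches nothing.
It fails at once if a module is lifted more than 6 mm off the rail or tipped more than 0.25 rad (height (world z) of any of module_a, module_b, module_c, module_d above 0.0195 m or angle between any of module_a, module_b, module_c, module_d's own z axis and vertical above 0.25 rad).
It fails at once if the row is pulled apart by more than 10 mm instead of moving as one train (horizontal distance between module_a and module_b above 0.078 m or horizontal distance between any of module_a, module_b and module_c above 0.078 m or horizontal distance between any of module_a, module_b, module_c and module_d above 0.078 m).
It fails at once if a bystander is moved more than 20 mm (distance of any of cube_relay, standoff, driver, meter, tray, jar, spare from where it was at the start of the episode above 0.02 m).
It also fails if it takes over 50 s, if anything falls off the work surface, if the arm or the gripper's body presses on something with over 40 N, if the wrist force passes 120 N, or if a joint passes its speed limit or range.

## Working session

There is one attempt and no reset: what is moved stays moved. The work goes in short steps, Python scripts to look and compute and a tool call to move; the robot and the scene stay as the last step left them, time stands still between calls to the robot, and variables do not carry over. Pictures are saved under pics/ and viewed, at most 10 in all, crops included, and the job is handed in when it is done.

Besides the shell and the picture viewer there is one more tool, called after "Emit:" as name(argument=value, ...) on one line, values as JSON. step_arm: Moves the arm, as the interface text tells. Shifts and turns lie within -1 to 1; 1 stands for 200 mm of shift or 180 degrees of turn. Its arguments: {"type":"object","properties":{"delta_pos":{"type":"array","items":{"type":"array","items":{"type":"number","minimum":-1,"maximum":1}}},"spin":{"type":"array","items":{"type":"number","minimum":-1,"maximum":1}},"gripper":{"type":"number"},"squeeze":{"type":"number"}},"required":["delta_pos","spin"]}

```bash
mkdir -p pics; cat > h.py <<'E'
import numpy as np, cv2, pickle
from bench import r
def snap(n,f):
    s=r.snapshot(n); cv2.imwrite(f'pics/{f}.png',s['pixels']); pickle.dump(s,open(f'{n}.pkl','wb')); return s
def load(n): return pickle.load(open(f'{n}.pkl','rb'))
def ray(s,u,v):
    T=np.array(s['camera_from_world']);d=np.array([(u-s['cx'])/s['fx'],-(v-s['cy'])/s['fy'],-1])
    return -T[:3,:3].T@T[:3,3],T[:3,:3].T@d
def atz(s,u,v,z):
    c,d=ray(s,u,v); return c+d*(z-c[2])/d[2]
def proj(s,p):
    T=np.array(s['camera_from_world']);q=T[:3,:3]@np.array(p)+T[:3,3]
    return np.array([s['cx']+s['fx']*q[0]/-q[2],s['cy']-s['fy']*q[1]/-q[2]])
def tri(s1,a,s2,b):
    c1,d1=ray(s1,*a);c2,d2=ray(s2,*b)
    t=np.linalg.lstsq(np.c_[d1,-d2],c2-c1,rcond=None)[0]
    p,q=c1+d1*t[0],c2+d2*t[1]; return (p+q)/2,np.linalg.norm(p-q)
E
python3 - <<'E'
from h import *
for n in('top','scene'):
    s=snap(n,n+'0'); print({k:v for k,v in s.items() if k!='pixels'})
    cv2.imwrite(f'pics/{n}0.png',cv2.resize(s['pixels'],(800,600),interpolation=cv2.INTER_CUBIC))
print(r.sense())
E
```

```text
{'fx': 405.1844569173833, 'fy': 405.1844569173833, 'cx': 256.69637588509596, 'cy': 187.7998131519826, 'camera_from_world': array([[-3.69503275e-02, -9.99311277e-01, -3.41258060e-03,
         1.99045271e+01],
       [ 9.78748613e-01, -3.68788681e-02,  2.01720354e-01,
        -5.54678351e+02],
       [-2.01707277e-01,  4.11357461e-03,  9.79437212e-01,
        -1.03071826e+03],
       [ 0.00000000e+00,  0.00000000e+00,  0.00000000e+00,
         1.00000000e+00]])}
{'fx': 458.19864667583016, 'fy': 458.19864667583016, 'cx': 257.36182016914455, 'cy': 192.3056921365484, 'camera_from_world': array([[-4.76148087e-01,  8.79350243e-01,  5.11353945e-03,
         2.26036467e+02],
       [-4.74976620e-01, -2.62074108e-01,  8.40068076e-01,
         1.86513764e+02],
       [ 7.40054193e-01,  3.97567996e-01,  5.42456892e-01,
        -1.64003939e+03],
       [ 0.00000000e+00,  0.00000000e+00,  0.00000000e+00,
         1.00000000e+00]])}
{'time': 0.1, 'joint_pos': array([-7.07282824e+01,  7.51146761e+00,  8.53223368e+01,  5.17157862e-04,
        8.72614038e+01, -4.89244200e+00]), 'qd': array([ 0.07990297, -0.1348542 , -0.16496471, -0.05604141, -0.01474962,
        0.06691621]), 'joint_efforts': array([ 6.50832612e-05, -5.70952678e+01, -5.01941621e+01, -2.58861710e-04,
        8.16697022e-03, -8.79532035e-05]), 'tool_pos': array([ 245.47930602, -546.95097977,  230.3489068 ]), 'tcp_rot': array([-1.79905183e+02, -8.63452378e-03,  2.41641273e+01]), 'ft_force': array([0.12758687, 0.86269136, 0.58993623]), 'wrist_torque': array([-0.00547565, -0.04064492,  0.05668103]), 'grip_force': 0.0, 'finger_gap': 85.18240656622407}
```

View pics/top0.png

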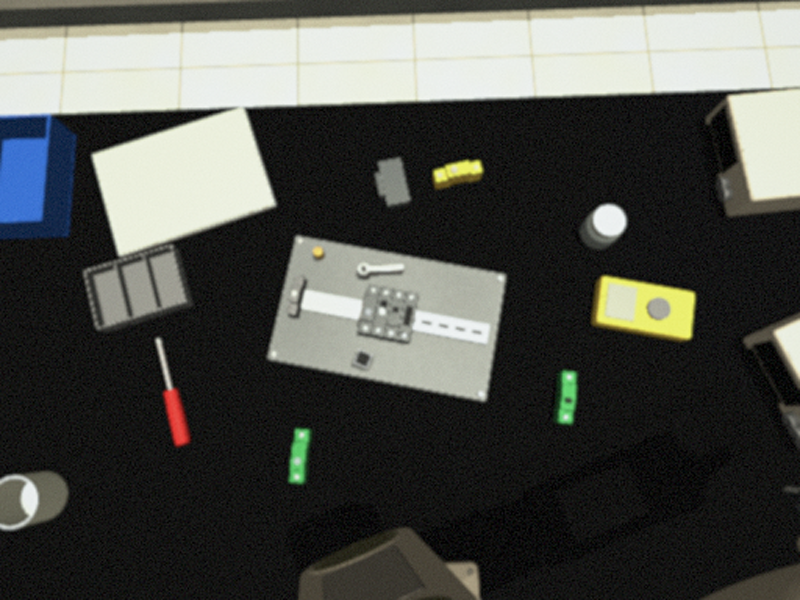

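View pics/scene0.png

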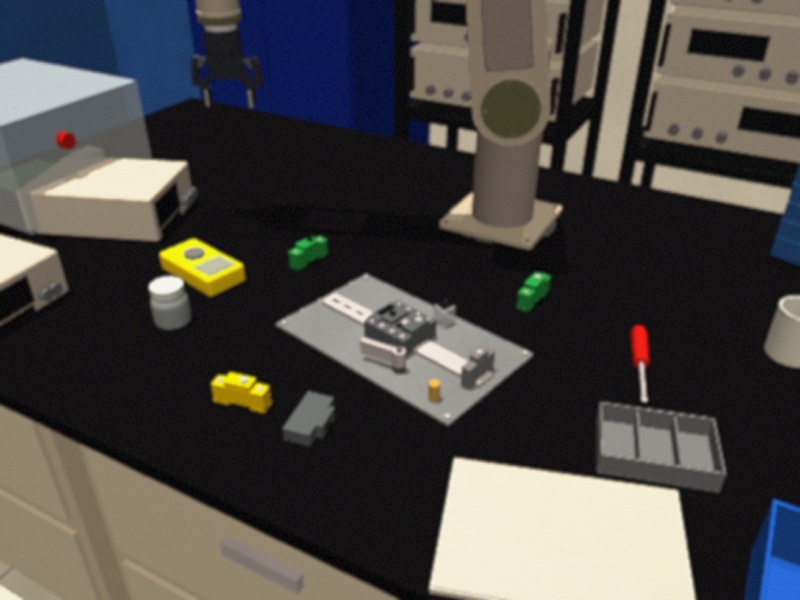

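The top view (800x600) shows the panel centred near (387,318). The stop is at (297,297), the row at (388,313), the latch from (363,269) to (403,267), the relay at (362,359) and the standoff at (318,252). The green look-alikes at (300,456) and (567,397), the yellow one at (458,173) and the grey spare at (392,181) are all off the rail. The row to push is the four grey modules on the rail; I'll confirm that in enlarged crops.

```bash
python3 - <<'E'
from h import *
for n,(x,y) in(('top',(167,147)),('scene',(172,170))):
    s=load(n); c=s['pixels'][y:y+120,x:x+(160 if n=='top' else 176)]
    k=5 if n=='top' else 4.5
    cv2.imwrite(f'pics/{n}1.png',cv2.resize(c,None,fx=k,fy=k,interpolation=cv2.INTER_CUBIC))
E
```

```text
(no output)
```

View pics/top1.png

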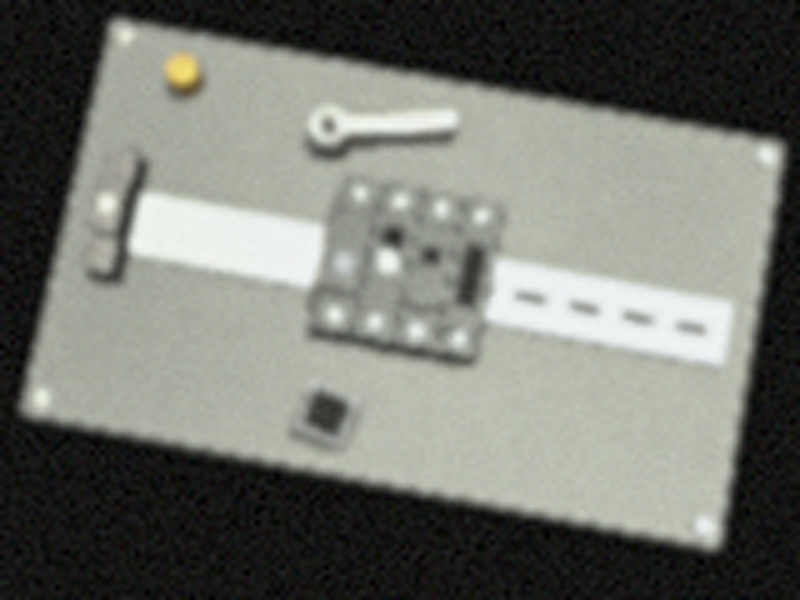

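View pics/scene1.png

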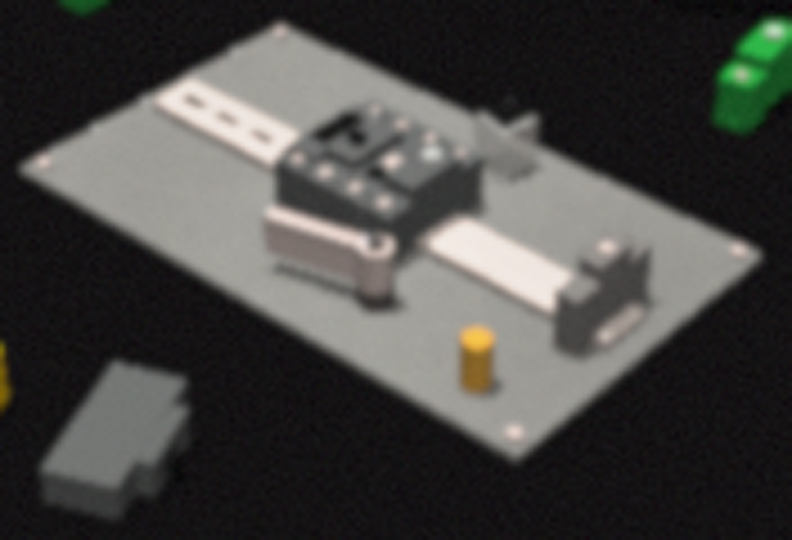

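```bash
python3 - <<'E'
from h import *
from scipy.optimize import least_squares
t,s=load('top'),load('scene')
T=lambda p:(np.array(p)+.5)/5-.5+[167,147]
S=lambda p:(np.array(p)+.5)/4.5-.5+[172,170]
P=[(115,195),(115,-195),(-115,-195),(-115,195)]
tp=[(113,17),(785,143),(720,550),(22,412)]; sp=[(517,462),(20,168),(283,22),(763,257)]
def W(q,p,z): c,n=np.cos(q[2]),np.sin(q[2]); return [q[0]+c*p[0]-n*p[1],q[1]+n*p[0]+c*p[1],z]
def res(q,sel):
    o=[]
    for p,a,b in zip(P,tp,sp):
        if 't' in sel:o+=list(proj(t,W(q,p,6))-T(a))
        if 's' in sel:o+=list(proj(s,W(q,p,6))-S(b))
    return o
for sel in('ts','t','s'):
    f=least_squares(res,[520,0,-.1],args=(sel,)); print(sel,f.x,np.degrees(f.x[2]),np.round(f.fun,1))
    if sel=='ts':q=f.x
np.save('panel.npy',q)
def loc(w): c,n=np.cos(q[2]),np.sin(q[2]);d=w[:2]-q[:2]; return np.round([c*d[0]+n*d[1],-n*d[0]+c*d[1],w[2]],1)
pts={'panelTL':(tp[0],sp[0]),'+x-y':((481,216),(298,157)),'+x2':((441,209),(326,171)),'+x+y':((361,195),(385,202)),'-x+y':((335,315),(461,152)),'-x-y':((459,338),(376,108)),
'pivot':((327,125),(377,242)),'tip':((457,117),(268,210)),'standoff':((183,70),(478,337)),'relay':((327,412),(508,125))}
for k,(a,b) in pts.items():
    w,e=tri(t,T(a),s,S(b)); print(k,np.round(w,1),'panel',loc(w),round(e,1))
for p in [(459,338),(481,216)]: print(loc(atz(t,*T(p),43.5)))
for p in [(503,212),(478,362)]: print('rear edge',loc(atz(t,*T(p),43.5)))
print(loc(atz(t,*T((457,117)),45)),loc(atz(s,*S((268,210)),45)))
for k,p in dict(stop=(0,155,30),rear=(0,35,25),pivot=(68,56.5,45)).items(): print(k,np.round(W(q,p[:2],p[2]),1))
E
```

```text
ts [ 5.26570059e+02  2.46618188e+01 -2.29879228e-01] -13.171109534822268 [-0.   0.1 -0.3 -1.   0.   0.2  0.3 -0.1 -0.5 -0.3 -0.5  1.  -0.6 -0.2
 -0.2 -0.3]
t [ 5.26433458e+02  2.39637192e+01 -2.28274474e-01] -13.079163930997836 [ 0.2  0.2  0.2  0.1 -0.1 -0.3 -0.3  0. ]
s [ 5.27203102e+02  2.55899452e+01 -2.32092311e-01] -13.29790987424049 [-0.3 -0.6  0.5  0.  -0.2  1.1  0.   0.1]
panelTL [683.8 189.1   4. ] panel [115.6 195.9   4. ] 0.9
+x-y [551.2 -17.4  45.7] panel [ 33.6 -35.3  45.7] 0.5
+x2 [555.9   4.2  45.8] panel [ 33.2 -13.3  45.8] 0.4
+x+y [565.3  47.8  44.6] panel [32.4 31.4 44.6] 0.7
-x+y [499.9  63.6  45.3] panel [-34.9  31.8  45.3] 0.6
-x-y [484.6  -2.3  47.1] panel [-34.7 -35.8  47.1] 1.0
pivot [604.6  64.7  47.8] panel [66.8 56.7 47.8] 0.4
tip [606.3  -5.7  46.4] panel [ 84.6 -11.4  46.4] 1.3
standoff [641.1 144.7  38.2] panel [ 84.2 143.   38.2] 0.8
relay [448.8  69.9  36.9] panel [-86.1  26.3  36.9] 1.2
[-33.9 -36.1  43.5]
[ 33.9 -35.1  43.5]
rear edge [ 38.3 -46.4  43.5]
rear edge [-44.6 -48.5  43.5]
[ 85.4 -11.8  45. ] [ 82.9 -12.1  45. ]
stop [561.9 175.6  30. ]
rear [534.5  58.7  25. ]
pivot [605.7  64.2  45. ]
```

Emit:
step_arm(delta_pos=[[0.13,0.25,0],[0.13,0.25,0],[0.13,0.25,0],[0.13,0.25,0],[0.13,0.25,0],[0.13,0.25,0],[0.13,0.25,0],[0.13,0.25,0]], spin=[0.0366,0.0366,0.0366,0.0366,0.0366,0.0366,0.0366,0.0366], gripper=-1)

```text
time: 1.1
tool_pos: [454.0, -145.6, 231.1]
tcp_rot: [-180.0, 0.0, 77.1]
ft_force: [0.6, -0.9, 0.5]
finger_gap: -0.0
grip_force: 0.0
```

Emit:
step_arm(delta_pos=[[0.14,0.24,0],[0.137,0.245,0],[0,0,-0.25],[0,0,-0.25],[0,0,-0.25],[0,0,-0.1],[0,0,-0.1],[0,0,0]], spin=[0,0,0,0,0,0,0,0])

```text
time: 2.1
tool_pos: [507.0, -50.0, 39.2]
tcp_rot: [-179.7, 0.0, 76.9]
ft_force: [0.8, 0.1, 0.5]
finger_gap: 0.1
grip_force: 0.0
```

```bash
python3 - <<'E'
from h import *
s=snap('scene','x');a=cv2.resize(s['pixels'][150:290,170:346],(704,560),interpolation=cv2.INTER_CUBIC)
cv2.imwrite('pics/scene2.png',a); print(r.sense()['tool_pos'],r.sense()['tcp_rot'])
E
```

```text
[508.14779584 -50.22964058  40.59616126] [-1.79871592e+02  2.84360422e-03  7.68707304e+01]
```

View pics/scene2.png

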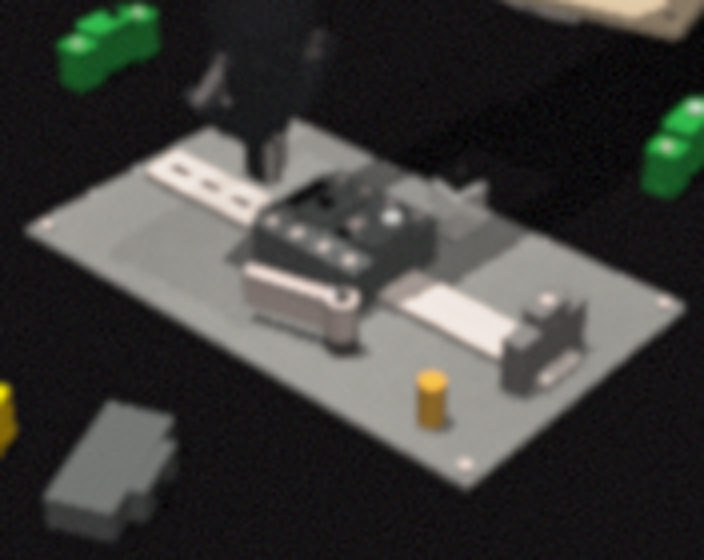

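The finger, at (265,170), stands over the rail behind the row, and nothing is in its way. Next I'll lower it and push.

Emit:
step_arm(delta_pos=[[0.004,0,-0.06],[0,0,-0.042],[0,0,0],[0.0057,0.0244,0],[0.0057,0.0244,0],[0.0057,0.0244,0],[0.0057,0.0244,0],[0.0057,0.0244,0]], spin=[0,0,0,0,0,0,0,0])

```text
time: 3.15
tool_pos: [515.8, -26.0, 21.1]
tcp_rot: [180.0, 0.0, 76.9]
ft_force: [-0.9, -3.2, 1.7]
finger_gap: -0.0
grip_force: 1.3
```

Emit:
step_arm(delta_pos=[[0.0057,0.0244,0],[0.0057,0.0244,0],[0.0057,0.0244,0],[0.0057,0.0244,0],[0.0057,0.0244,0],[0.0057,0.0244,0],[0.0057,0.0244,0],[0.0057,0.0244,0]], spin=[0,0,0,0,0,0,0,0])

```text
time: 4.15
tool_pos: [524.7, 13.4, 20.9]
tcp_rot: [-180.0, 0.0, 76.9]
ft_force: [-0.5, -2.6, 2.7]
finger_gap: -0.0
grip_force: 1.6
```

Emit:
step_arm(delta_pos=[[0.0055,0.0244,0],[0.0055,0.0244,0],[0.0055,0.0244,0],[0.0055,0.0244,0],[0.0055,0.0244,0],[0.0055,0.0244,0],[0.0055,0.0244,0],[0.0055,0.0244,0]], spin=[0,0,0,0,0,0,0,0])

```text
time: 5.15
tool_pos: [533.6, 52.4, 20.9]
tcp_rot: [-180.0, 0.0, 76.9]
ft_force: [-1.3, -2.9, 2.2]
finger_gap: -0.1
grip_force: 1.6
```

Emit:
step_arm(delta_pos=[[0.0055,0.0244,0],[0.0055,0.0244,0],[0.0055,0.0244,0],[0.0028,0.0122,0],[0.0028,0.0122,0]], spin=[0,0,0,0,0])

```text
time: 5.78
tool_pos: [537.9, 71.7, 20.8]
tcp_rot: [-180.0, 0.0, 76.9]
ft_force: [-0.7, -3.7, 2.7]
finger_gap: 0.2
grip_force: 1.5
```

Emit:
step_arm(delta_pos=[[0.0017,0.0073,0],[0.0017,0.0073,0],[0.0012,0.005,0],[0,0,0]], spin=[0,0,0,0])

```text
time: 6.28
tool_pos: [538.8, 75.7, 20.8]
tcp_rot: [-180.0, -0.0, 76.9]
ft_force: [-0.3, -1.7, 0.5]
finger_gap: -0.0
grip_force: 0.9
```

Emit:
step_arm(delta_pos=[[0.0012,0.005,0],[0,0,0]], spin=[0,0])

```text
time: 6.52
tool_pos: [539.0, 76.6, 20.8]
tcp_rot: [-180.0, -0.0, 76.9]
ft_force: [-0.1, -2.4, 1.0]
finger_gap: 0.1
grip_force: 1.0
```

Emit:
step_arm(delta_pos=[[0.0012,0.005,0],[0,0,0]], spin=[0,0])

```text
time: 6.78
tool_pos: [539.3, 77.2, 20.8]
tcp_rot: [-180.0, 0.0, 76.9]
ft_force: [-0.8, -5.0, 1.0]
finger_gap: -0.2
grip_force: 2.4
```

Emit:
step_arm(delta_pos=[[0.0012,0.005,0],[0,0,0]], spin=[0,0])

```text
time: 7.02
tool_pos: [539.4, 77.2, 20.8]
tcp_rot: [-180.0, 0.1, 76.9]
ft_force: [-2.3, -10.1, 3.0]
finger_gap: 0.2
grip_force: 5.0
```

Emit:
step_arm(delta_pos=[[0.0012,0.005,0],[0,0,0]], spin=[0,0])

```text
time: 7.28
tool_pos: [539.3, 77.3, 20.8]
tcp_rot: [-180.0, 0.2, 76.9]
ft_force: [-4.0, -14.8, 4.5]
finger_gap: 0.1
grip_force: 7.6
```

The force rises to 15 N with no further travel, and the finger is at panel y = 54.5 where 54 was expected, so the row is home. I'll back off, rise and move to the outer side of the latch.

Emit:
step_arm(delta_pos=[[-0.014,-0.061,0],[-0.014,-0.061,0],[0,0,0.2],[0,0,0.15],[0.182,-0.083,0],[0.182,-0.083,0],[0.182,-0.083,0],[0,0,0]], spin=[0,0,0,0,0,0,0,0])

```text
time: 8.28
tool_pos: [644.8, 3.7, 90.3]
tcp_rot: [180.0, -0.0, 76.8]
ft_force: [-0.2, 0.3, -0.4]
finger_gap: 0.1
grip_force: 0.0
```

```bash
python3 - <<'E'
from h import *
s=snap('top','x');a=cv2.resize(s['pixels'][147:267,167:327],(800,600),interpolation=cv2.INTER_CUBIC)
cv2.imwrite('pics/top2.png',a); print(r.sense()['tool_pos'],r.sense()['tcp_rot'])
E
```

```text
[643.56042321   4.55014773  90.13043168] [-1.79943736e+02 -2.13377802e-02  7.68064191e+01]
```

View pics/top2.png

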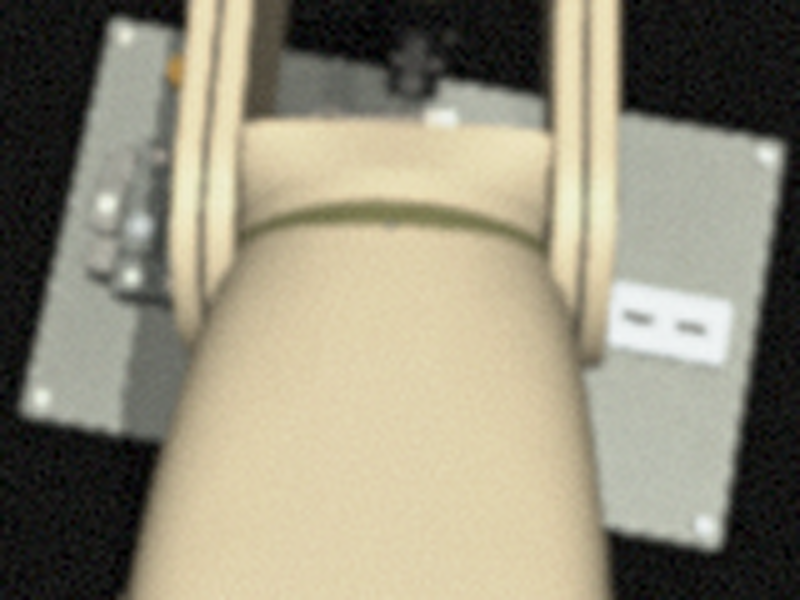

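The picture shows the front module against the stop at (120,220). The latch tip, at (441,117), still points outward, and the finger is just outside it. Next I'll compute the arc.

```bash
python3 - <<'E'
import numpy as np
q=(526.5,24.3,np.radians(-13.13));c,n_=np.cos(q[2]),np.sin(q[2])
p=np.array([643.4,4.5]);prev=p
for th in list(np.arange(-.25,1.5,.125))+[1.5,1.54,1.57,1.6]:
    r_=50-8*max(0,th)/1.57
    d=np.array([-np.sin(th),-np.cos(th)]);n=np.array([-np.cos(th),np.sin(th)])
    h=14.5*abs(n[0])+11*abs(n[1]);C=np.array([68,56.5])+r_*d-(5+h)*n
    w=np.array([q[0]+c*C[0]-n_*C[1],q[1]+n_*C[0]+c*C[1]])
    print(round(th,2),C.round(1),w.round(1),'d',((w-prev)/200).round(4));prev=w
E
```

```text
-0.25 [101.5  13.4] [628.4  14.3] d [-0.0752  0.0492]
-0.12 [94.8  9.5] [621.  12.] d [-0.0368 -0.0118]
0.0 [87.5  6.5] [613.2  10.8] d [-0.0391 -0.0062]
0.12 [82.4  4.9] [607.9  10.4] d [-0.0264 -0.0019]
0.25 [77.   3.9] [602.4  10.6] d [-0.0275  0.0011]
0.38 [71.3  3.5] [596.8  11.5] d [-0.0282  0.0045]
0.5 [65.4  3.8] [591.1  13.2] d [-0.0284  0.0083]
0.62 [59.4  5. ] [585.5  15.6] d [-0.028   0.0123]
0.75 [53.4  7. ] [580.1  18.9] d [-0.0269  0.0165]
0.88 [47.6  9.9] [575.1  23.1] d [-0.025   0.0207]
1.0 [42.1 13.6] [570.6  28. ] d [-0.0223  0.0247]
1.12 [37.2 18.3] [566.9  33.7] d [-0.0189  0.0283]
1.25 [32.9 23.8] [563.9  40. ] d [-0.0147  0.0314]
1.38 [29.4 29.9] [562.   46.7] d [-0.0099  0.0338]
1.5 [27.  36.5] [561.   53.8] d [-0.0046  0.0353]
1.54 [26.4 38.8] [561.   56.1] d [-0.0003  0.0115]
1.57 [26.  40.5] [561.   57.8] d [0.0002 0.0086]
1.6 [25.7 41.3] [560.9  58.7] d [-0.0006  0.0045]
```

Emit:
step_arm(delta_pos=[[0,0,-0.2],[0,0,-0.13],[-0.0376,0.0246,0],[-0.0376,0.0246,0],[-0.0368,-0.0118,0],[-0.0391,-0.0062,0],[-0.0264,-0.0019,0],[-0.0275,0.0011,0]], spin=[0,0,0,0,0,0,0,0])

```text
time: 9.32
tool_pos: [602.4, 11.2, 25.3]
tcp_rot: [179.9, -0.0, 76.9]
ft_force: [1.2, 0.6, 1.0]
finger_gap: 0.2
grip_force: 0.6
```

Emit:
step_arm(delta_pos=[[-0.0282,0.0045,0],[-0.0284,0.0083,0],[-0.028,0.0123,0],[-0.0269,0.0165,0],[-0.025,0.0207,0],[-0.0223,0.0247,0],[-0.0189,0.0283,0]], spin=[0,0,0,0,0,0,0])

```text
time: 10.2
tool_pos: [566.5, 34.8, 24.9]
tcp_rot: [-180.0, 0.0, 76.9]
ft_force: [1.1, -0.8, -0.1]
finger_gap: -0.3
grip_force: 0.6
```

Emit:
step_arm(delta_pos=[[-0.0147,0.0314,0],[-0.0099,0.0338,0],[-0.0046,0.0353,0],[0,0.0115,0],[0,0.0086,0],[0,0,0]], spin=[0,0,0,0,0,0])

```text
time: 10.95
tool_pos: [560.9, 58.4, 24.8]
tcp_rot: [-180.0, 0.0, 76.9]
ft_force: [0.5, -1.5, 0.0]
finger_gap: -0.1
grip_force: 0.9
```

Emit:
step_arm(delta_pos=[[0.001,0.005,0],[0,0,0]], spin=[0,0])

```text
time: 11.2
tool_pos: [561.0, 58.5, 24.8]
tcp_rot: [-180.0, 0.1, 76.9]
ft_force: [-1.8, -6.7, 2.5]
finger_gap: 0.3
grip_force: 3.3
```

Emit:
step_arm(delta_pos=[[0.001,0.005,0],[0,0,0]], spin=[0,0])

```text
time: 11.45
tool_pos: [561.0, 58.6, 24.8]
tcp_rot: [-180.0, 0.2, 76.8]
ft_force: [-2.1, -10.4, 3.3]
finger_gap: -0.1
grip_force: 5.5
```

The force rises to 10 N with no further travel, so the latch is at its hard stop. I'll back straight off, rise, withdraw along -y and look.

Emit:
step_arm(delta_pos=[[-0.017,-0.073,0],[-0.034,-0.146,0],[0,0,0.25],[0,0,0.3],[-0.05,-0.25,0.05],[-0.05,-0.25,0],[-0.05,-0.25,0],[-0.05,-0.25,0]], spin=[0,0,0,0,0,0,0,0])

```text
time: 12.45
tool_pos: [510.6, -184.8, 145.0]
tcp_rot: [180.0, -0.0, 76.9]
ft_force: [0.8, -0.4, -0.4]
finger_gap: -0.2
grip_force: 0.0
```

Emit:
step_arm(delta_pos=[[-0.05,-0.25,0],[0,0,0],[0,0,0]], spin=[0,0,0])

```text
time: 12.82
tool_pos: [500.9, -233.0, 144.6]
tcp_rot: [-180.0, -0.1, 76.8]
ft_force: [-0.0, 1.0, 0.3]
finger_gap: 0.1
grip_force: 0.0
```

```bash
python3 - <<'E'
from h import *
s=snap('top','x');a=cv2.resize(s['pixels'][147:267,167:327],(800,600),interpolation=cv2.INTER_CUBIC)
cv2.imwrite('pics/top3.png',a)
E
```

```text
(no output)
```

View pics/top3.png

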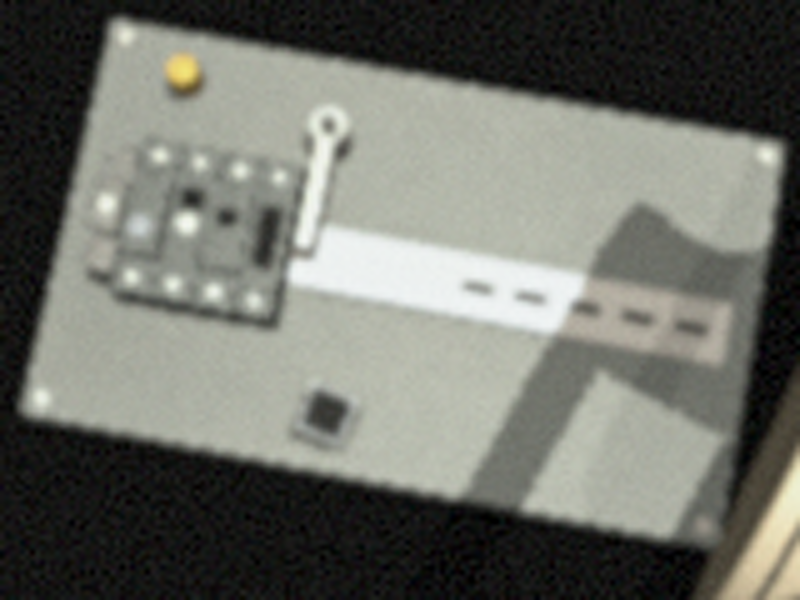

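The row is home against the stop (screws from (160,157) to (280,178)). The latch lies square across behind it, from (327,125) to (305,248), and the relay and standoff are where they were.

```bash
python3 -c "
from bench import r
print(r.hand_in())"
```

```text
the job is handed in; nothing more can be done
None
```

I pushed the row of four home against the end stop as one train and turned the latch to its hard stop square across the rail; the relay and standoff did not move, and the job is handed in, with no verdict returned.

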